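# Clamp the plate and hold the glued disc under the bench press

### The job

Swing the toggle clamp over so that it drops shut onto the aluminium plate; only then pull the red-gripped lever of the small green press down until the lever lines up with the yellow depth marker, so that the sprung pad presses the brass disc onto the plate while the adhesive grabs. Do not pull well past the marker, do not shift the disc or plate, and leave the other things on the bench alone. Finish while still holding the lever at the marker: do not let go.

Things in the scene. Friction and masses are not known exactly. Their poses are not given: they have to be found in the camera images.
- fixture: Plywood board 250 x 290 x 18 mm (x -120 to 130, y -90 to 200) fixed to the bench, with a green arbor press, nest and toggle clamp. Origin on the bench below the ram and nest centre. Own z up, -x the press's open front (towards the robot, yaw within 0.3), +y the clamp's side, -y the lever's. Press head: x -30 to 110, y -30 to 30, z 145 to 235. Offsets in the other entries are in this frame.
- clamp_arm (a joint): Toggle clamp arm, rad: 0 = shut (arm level, foot on the plate), 1.57 = upright, 1.85 = open against its stop, leaning outward, where it starts. It turns about clamp_axis, along the fixture's x. No spring: pushed inward past upright (below about 1.45) its own weight (340 g) drops it shut, damped, and it stays there. About 1 N sideways near the arm's end moves it.
- clamp_axis (a point): Clamp hinge, x 0, y 150, z 85 mm. Steel arm 18 mm wide (along x), 16 mm thick, 120 mm long: up and leaning 16 degrees outward (+y) when open, along -y when shut. A red handle of the same piece, 81 mm long, 18 mm thick, at right angles to the arm, points outward and slightly down when open, upright when shut. The arm can be pushed inward from its outer (+y) side near its end.
- clamp_arm_mid (a point): Point on the clamp arm's centreline, 60 mm from its hinge; moves with the arm.
- clamp_foot (a point): Black rubber foot, 16 mm across, hanging from the arm on a spindle 108 mm from the hinge; the point is the centre of its face, 33 mm from the arm's centreline. Shut, it rests on the plate 42 mm to the +y side of the nest centre.
- press_lever (a joint): Press lever, rad: 0 = raised rest (lever points to the fixture's -x and 40 degrees upward), grows as its end is pulled down, stop at 1.08 (22 degrees below level). Spring returned: about 0.5 N m at rest, rising 1.1 N m per rad (6 to 10 N downward at the grip in the working range). It drives the ram down 30 mm per rad.
- lever_axis (a point): Axis of the lever, at x 0, y -64, z 190 mm of the fixture; it runs along the fixture's y.
- grip_centre (a point): Centre of the red grip, a round bar 18 mm thick that sticks out 99 mm along the fixture's -y from the end of the lever (a flat bar 14 mm high, 9 mm wide). The point lies 62 mm outward (-y) of the lever's centreline and moves on an arc of 160 mm radius about lever_axis, in the fixture's xz plane. At rest it is 293 mm above the bench.
- lever_mid (a point): Point on the lever 105 mm from its axis; its own -x axis runs out along the lever.
- marker (a joint): Where the yellow depth marker is set, rad, in the same terms as joint press_lever: the lever lines up with it when both values are equal. Set differently each time between 0.5 and 0.85, it stays put.
- marker_mid (a point): Centre of the yellow depth marker, a block 45 mm long and 18 mm high (fitted on the arc beside the lever, between lever and head), 105 mm from the lever's axis, 14 mm inward of the lever's centreline; its own -x axis points outward along the direction in which the lever must stand.
- pad: Black rubber press pad, 24 mm across, at the foot of the ram, on a spring of 300 N/m with 20 mm travel; origin at the centre of its face. It starts 8 mm above the disc and meets it at a lever value of about 0.27.
- plate: Aluminium plate 60 x 100 x 18 mm (long side along the fixture's y), loose in the nest; origin at the centre of its underside, 34 mm above the bench.
- plate_centre (a point): Centre of the plate.
- disc: Brass disc, 32 mm across, 16 mm high, lying loose on the middle of the plate; origin at the centre of its underside.
- disc_centre (a point): Centre of the disc.
- glue_mid (a point): Bystander: white glue bottle, 44 mm across, 130 mm tall; half-way up.
- spray_mid (a point): Bystander: blue spray can, 64 mm across, 190 mm tall; half-way up.
- jar_mid (a point): Bystander: clear jar with steel lid, 70 mm across, 80 mm tall; half-way up.
- mug_mid (a point): Bystander: blue mug, 80 mm across, 95 mm tall; half-way up.
- tape_mid (a point): Bystander: grey tape roll, 90 mm across, 24 mm high, lying flat; its centre.
- wrench_grip (a point): Bystander: wrench lying flat; a point on its handle.

How it is judged:
By the outcome, as a careful person would: the job done as asked, in the order asked, and still so for the second after the job is handed in, while the arm keeps its last pose, push and grip.
It also fails if it takes over 45 s, if anything falls off the work surface, if the arm or the gripper's body presses on something with over 40 N, if the wrist force passes 120 N, or if a joint passes its speed limit or range.

### The arm

A 7-joint arm with a two-finger parallel gripper is mounted at the origin on the work surface. World frame = base frame: x ahead of the robot, y to its left, z up, the work surface at z = 0. Lengths are in mm, angles in rad, forces in N, time in s.
With the tool pointing down it reaches from about 425 to 1025 mm from the base axis. Payload 9.4 kg.
Tool frame: the origin (TCP) lies midway between the tips of the shut fingers; the grasp point (between the pads) lies 19 mm behind it; z points along the fingers, y is the line along which they close (so a half turn about z gives the same grasp; the last joint's range is limited). The gripper opens to 85 mm and grips with 20 to 120 N. Pads are 22 mm wide; open, the fingers measure 114 mm over their backs; the gripper's body (76 mm by 85 mm) begins 54 mm behind the grasp point. The pads swing forward as they close: fully open they stand 13 mm farther back than shut.
Start: joints at [-1.367, 0.599, -0.003, 1.599, 0.002, 0.943, -0.08], TCP at [200.919, 696.603, 231.275] pointing down, gripper open.
Joint ranges: [-2.57, 2.57], [-0.35, 1.97], [-1.29, 1.29], [0.11, 2.56], [-1.05, 4.19], [0.11, 1.86], [-2.63, 2.63]. Speed limits (rad/s): [2.22, 2.22, 3.01, 3.01, 3.14, 3.14, 3.14].

### API

Orientations are given as a rotation vector (axis times angle).
In Python, from rig import env gives the robot as it stands. The module is installed in compiled form; this text tells all that it offers.
- The arm moves only by the shell command python3 -m handwheel 'ROWS' [OPENING] [FORCE]. ROWS is a JSON object of lists of equal length, an entry for each row: "delta_pos": the shift along the tool's x, y, z in cm, a list of three; "rot": the turn, a rotation vector about the tool's x, y, z in degrees, a list of three. In form: {"delta_pos": [[x, y, z], ...], "rot": [[wx, wy, wz], ...]}. A call has 1 to 20 rows; each row is the pose to reach, as a shift and turn from the pose commanded when the call began, along the tool's axes at that moment; what a row does not reach only later rows make up. A row lasts 1/10 s, in which the tool goes at most 50 mm and 8.59 degrees, less where a joint would pass 70% of its speed; a pose out of reach is approached as far as the arm can. A call with a gripper value outside its range is refused whole. OPENING is the closure, from 0 (fully open) to 1 (shut), set as the call begins (- or left out, the last holds). The fingers move at their own pace and stop on an object; FORCE is the grip in N (left out, the last holds). Time passes only in rows, so rows that repeat a pose let the fingers close. It gives the time, the measured TCP pose, the force, the opening and the grip force at its end, in the units of the state.
- env.observe(): the state, without advancing time (a new reading comes with each control period).
- env.grab_frame(name): name is "scene" or "top" or "wrist"; returns a dict with "img" (400x640x3 uint8, red, green, blue), "depth" (400x640 float32, mm along the optical axis (not along the pixel's ray), 0 where there is no reading), "fx", "fy", "cx", "cy" (pixels), "k1" (the pictures are not rectified: a ray, as slopes to the right and down, at radius r is drawn at 1 + k1 r^2 times it, then the intrinsics apply), "rvec" (rotation vector, rad) and "tvec" (3), from world to camera coordinates, as OpenCV has them. Camera axes: x right, y down, z forward; pixel columns grow to the right and rows downward; lengths in mm; the calibration is good to about 2 mm. A picture is of the moment at which its call begins.
- env.finish_job(): hands the job in; it is judged then, once.
The state is a dict: "time": time; "qpos": joint angles; "joint_vel": joint speeds; "joint_torque": joint torques, N m; "position": TCP position; "orientation": TCP orientation; "ft_force": force on the tool from outside, world axes, zero at the start; "torque": the same for the moment, N m; "opening": finger opening in mm; "grip_force": force on a finger pad.
Only numpy, scipy, OpenCV 4.12 (cv2) and the standard library are available. Lean on these libraries where they do the work, as an engineer would, in place of code of your own. Each camera call takes 0.05 s, during which the arm holds its last target. There are 200 camera calls.

## Working session

There is one attempt and no reset: what is moved stays moved. The work goes in short steps, Python scripts to look and compute and a shell command to move; the robot and the scene stay as the last step left them, time stands still between calls to the robot, and variables do not carry over. Pictures are saved under pics/ and viewed, at most 10 in all, crops included, and the job is handed in when it is done.

```bash
mkdir -p pics; cat > h.py <<'E'
import numpy as np,cv2
from scipy.spatial.transform import Rotation as R
from rig import env
def grab(n,fn=None):
    f=env.grab_frame(n); np.savez('%s.npz'%n,**f)
    if fn: cv2.imwrite('pics/'+fn,f['img'][:,:,::-1])
    return f
def cam(f,u,v):
    K=np.array([[f['fx'],0,f['cx']],[0,f['fy'],f['cy']],[0,0,1.]]); 
    p=cv2.undistortPoints(np.array([[[u,v]]],float),K,np.array([float(f['k1']),0,0,0,0]))[0,0]
    return np.array([p[0],p[1],1.])
def w(f,u,v,d=None):
    d=np.median([x for x in f['depth'][v-1:v+2,u-1:u+2].ravel() if x>0]) if d is None else d
    M=R.from_rotvec(np.ravel(f['rvec'])).as_matrix()
    return M.T@(cam(f,u,v)*d-np.ravel(f['tvec']))
def ray(f,u,v):
    M=R.from_rotvec(np.ravel(f['rvec'])).as_matrix()
    return -M.T@np.ravel(f['tvec']), M.T@cam(f,u,v)
def atz(f,u,v,z):
    o,d=ray(f,u,v); return o+d*(z-o[2])/d[2]
def proj(f,P):
    K=np.array([[f['fx'],0,f['cx']],[0,f['fy'],f['cy']],[0,0,1.]])
    return cv2.projectPoints(np.array(P,float).reshape(-1,1,3),np.ravel(f['rvec']).astype(float),np.ravel(f['tvec']).astype(float),K,np.array([float(f['k1']),0,0,0,0]))[0][:,0]
def tool(P=None):
    s=env.observe(); return s
E
python3 - <<'E'
from h import *
for n in('scene','top'): grab(n,n+'1.png')
s=env.observe(); print({k:np.round(v,3) for k,v in s.items()})
E
```

```text
{'time': np.float64(0.1), 'qpos': array([-1.367,  0.6  , -0.003,  1.6  ,  0.002,  0.943, -0.08 ]), 'joint_vel': array([ 0.001, -0.   , -0.001, -0.003,  0.001,  0.   , -0.001]), 'joint_torque': array([ 6.0000e-03, -7.7799e+01,  1.5700e+00, -2.5862e+01,  1.3000e-02,
        6.0000e-03,  0.0000e+00]), 'position': array([200.822, 696.185, 230.514]), 'orientation': array([-4.400e-01, -3.111e+00,  2.000e-03]), 'ft_force': array([ 0.007, -0.307,  0.738]), 'torque': array([ 0.031,  0.009, -0.016]), 'grip_force': np.float64(0.0), 'opening': np.float64(85.325)}
```

View pics/scene1.png

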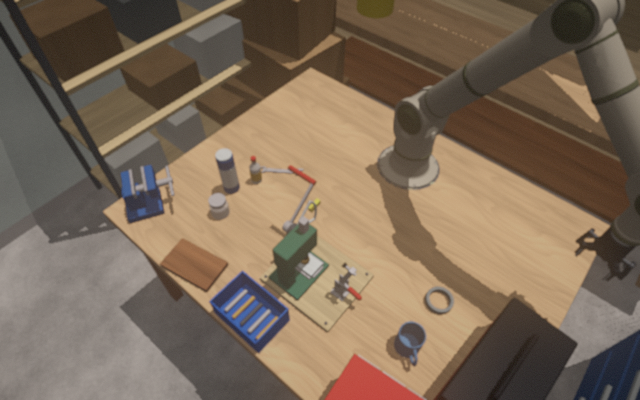

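View pics/top1.png

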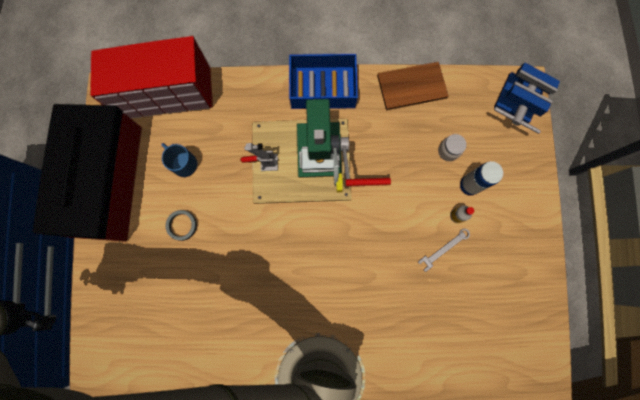

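The top view shows the board with corners near (253,122), (350,120), (351,201) and (252,203). The clamp is open at (262,155), the red grip runs (345–390,182), and the yellow marker is at (340,183). The bystanders stand well clear.

```bash
python3 - <<'E'
from h import *
f=dict(np.load('top.npz'));g=dict(np.load('scene.npz'))
C=[(253,122),(350,120),(351,201),(252,203)]
W=np.array([atz(f,u,v,18) for u,v in C]);print(W.round(1))
L=np.array([[130,200],[130,-90],[-120,-90],[-120,200]],float)
from scipy.optimize import least_squares
def T(p,l): c,s=np.cos(p[2]),np.sin(p[2]); return np.c_[p[0]+c*l[:,0]-s*l[:,1],p[1]+s*l[:,0]+c*l[:,1]]
r=least_squares(lambda p:(T(p,L)-W[:,:2]).ravel(),[600,0,0]);print(r.x,r.fun.round(1))
# project model
p=r.x
def F(P): P=np.array(P,float).reshape(-1,3); return np.c_[T(p,P),P[:,2]]
a=np.deg2rad(40)
P=F([[-160*np.cos(a),-126,293],[0,150,85],[0,150+120*np.sin(.276),85+120*np.cos(.276)]])
print(P.round(0),proj(f,P).round(0),proj(g,P).round(0))
a=cv2.resize(f['img'][90:220,230:410],None,fx=4.4,fy=4.4,interpolation=2)
cv2.imwrite('pics/top2.png',a[:,:,::-1])
a=cv2.resize(g['img'][170:340,240:400],None,fx=3.5,fy=3.5,interpolation=2)
cv2.imwrite('pics/scene2.png',a[:,:,::-1])
E
```

```text
[[ 754.2  193.4   18. ]
 [ 756.  -101.6   18. ]
 [ 507.4  -98.3   18. ]
 [ 505.2  192.7   18. ]]
[ 6.25789399e+02 -8.45865046e+00  1.84799037e-03] [ 1.3 -1.6 -0.1  3.3 -1.4 -0.4  0.2 -1.4]
[[ 503. -135.  293.]
 [ 626.  142.   85.]
 [ 625.  174.  200.]] [[374. 185.]
 [267. 157.]
 [249. 147.]] [[299. 172.]
 [341. 281.]
 [352. 270.]]
```

View pics/top2.png

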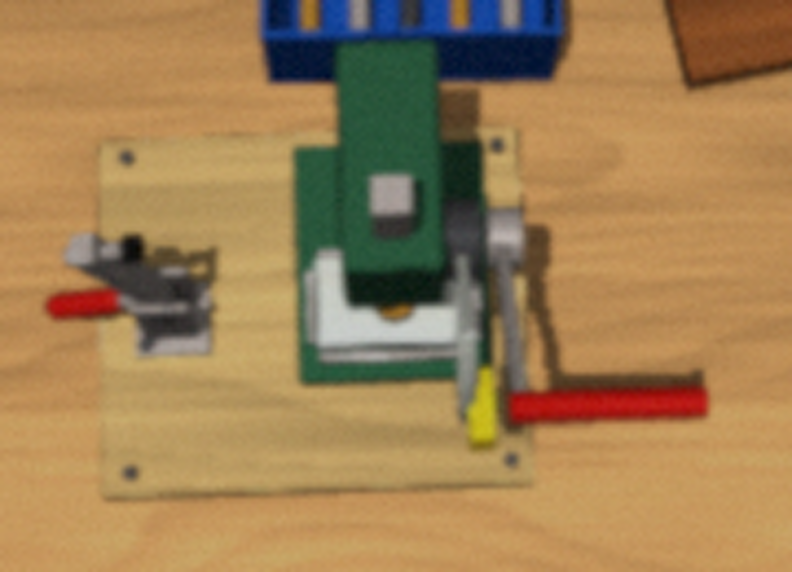

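View pics/scene2.png

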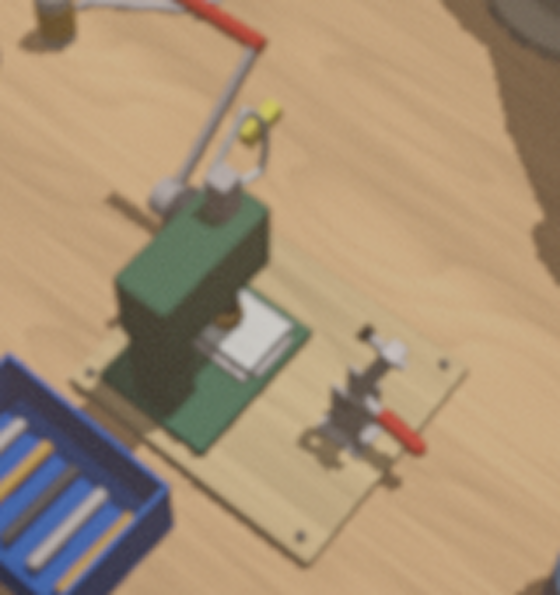

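The crops show the yellow block centred at about (482,407) in the top crop and (260,120) in the scene crop. The clamp arm leans outward and the grip is free on all sides.

```bash
cat > p.py <<'E'
from h import *
from scipy.optimize import least_squares
def T(p,l): c,s=np.cos(p[2]),np.sin(p[2]); return np.c_[p[0]+c*l[:,0]-s*l[:,1],p[1]+s*l[:,0]+c*l[:,1]]
def FF(p,P): P=np.array(P,float).reshape(-1,3); return np.c_[T(p,P),P[:,2]]
E
python3 - <<'E'
from p import *
f=dict(np.load('top.npz'));g=dict(np.load('scene.npz'))
t=lambda a:np.array(a,float)/4.4+[230-.4,90-.4]
s=lambda a:np.array(a,float)/3.5+[240-.4,170-.4]
a=np.deg2rad(40);c,q=np.cos(a),np.sin(a)
B=[[130,200,18],[130,-90,18],[-120,-90,18],[-120,200,18]]
# bar axis ends: grip y from -68 to -168
E=[[-160*c,-70,293],[-160*c,-166,293]]
ft=np.r_[t([(100,145),(517,128),(533,486),(104,498)]),t([(512,405),(707,402)])]
gs=np.r_[s([(304,565),(72,383),(467,373)]),s([(262,44)])]
def res(p):
    return np.r_[(proj(f,FF(p,B+E))-ft).ravel(),(proj(g,FF(p,[B[0],B[1],B[3],E[0]]))-gs).ravel()]
r=least_squares(res,[626,-8,0],loss='soft_l1');p=r.x;print(p.round(3),res(p).round(1));np.save('pose.npy',p)
for m in np.arange(.45,.91,.05):
    th=a-m; M=FF(p,[[-105*np.cos(th),-50,190+105*np.sin(th)]])
    print(round(m,2),proj(f,M).round(1),proj(g,M).round(1))
print(t((482,407)),s((260,120)))
o=env.observe();Rm=R.from_rotvec(o['orientation']).as_matrix();print(Rm.round(3))
h=FF(p,[[0,150+70,185],[-160*c,-126,293],[0,-64,190]]);print(h.round(0))
print('delta cm',Rm.T@(h[0]-o['position'])/10)
E
```

```text
[ 6.30494e+02 -4.38100e+00  1.50000e-02] [-0.7 -1.6 -0.2 -0.5 -0.5 -0.6 -1.6 -0.6  3.4  1.1  0.1  0.6  1.   0.6
 -0.8 -1.7  1.2 -0.8 -2.1 -0.3]
0.45 [[339.1 180.6]] [[313.1 204.7]]
0.5 [[339.  181.5]] [[313.4 205.5]]
0.55 [[339.  182.2]] [[313.6 206.3]]
0.6 [[338.9 182.9]] [[313.7 207.1]]
0.65 [[338.8 183.4]] [[313.8 208.1]]
0.7 [[338.7 183.9]] [[313.8 209. ]]
0.75 [[338.6 184.2]] [[313.8 210. ]]
0.8 [[338.6 184.4]] [[313.7 211. ]]
0.85 [[338.5 184.5]] [[313.6 212.1]]
0.9 [[338.4 184.6]] [[313.4 213.2]]
[339.14545455 182.1       ] [313.88571429 203.88571429]
[[-0.961  0.277 -0.   ]
 [ 0.277  0.961 -0.001]
 [-0.    -0.001 -1.   ]]
[[ 627.  216.  185.]
 [ 510. -132.  293.]
 [ 631.  -68.  190.]]
delta cm [-54.2801893  -34.35894142   4.60668346]
```

```bash
python3 -m handwheel '{"delta_pos":[[-2,-1.3,0],[-5,-3.2,0],[-9,-5.7,0],[-13,-8.2,0],[-17,-10.8,0],[-21,-13.3,0],[-25,-15.9,0],[-29,-18.4,0],[-33,-21,0],[-37,-23.5,0],[-41,-26,0],[-45,-28.5,0],[-49,-31,0],[-52,-33,1],[-53.5,-34,2.5],[-54.3,-34.4,4],[-54.3,-34.4,4.6],[-54.3,-34.4,4.6]],"rot":[[0,0,3],[0,0,7],[0,0,12],[0,0,17],[0,0,22],[0,0,27],[0,0,32],[0,0,37],[0,0,42],[0,0,47],[0,0,52],[0,0,57],[0,0,62],[0,0,67],[0,0,71],[0,0,74],[0,0,74],[0,0,74]]}' 1 60
python3 - <<'E'
from h import *
o=env.observe();print(R.from_rotvec(o['orientation']).as_matrix().round(3),o['qpos'].round(2),o['ft_force'])
f=grab('wrist');g=grab('scene')
a=f['img'];b=cv2.resize(g['img'][170:340,240:400],(376,400))
cv2.imwrite('pics/w1.png',np.hstack([cv2.resize(a,(640,400))[:,:424],b])[:,:,::-1])
E
```

```text
time: 1.9
position: [625.5, 217.4, 183.5]
orientation: [-2.218, -2.222, 0.004]
ft_force: [-0.9, 1.0, -0.8]
opening: -0.0
grip_force: 0.0
[[-0.002  1.    -0.003]
 [ 1.     0.002 -0.   ]
 [-0.    -0.003 -1.   ]] [-0.64  0.6   0.34  1.81 -0.27  0.79 -0.16] [-0.93637424  0.95491795 -0.75424117]
```

View pics/w1.png

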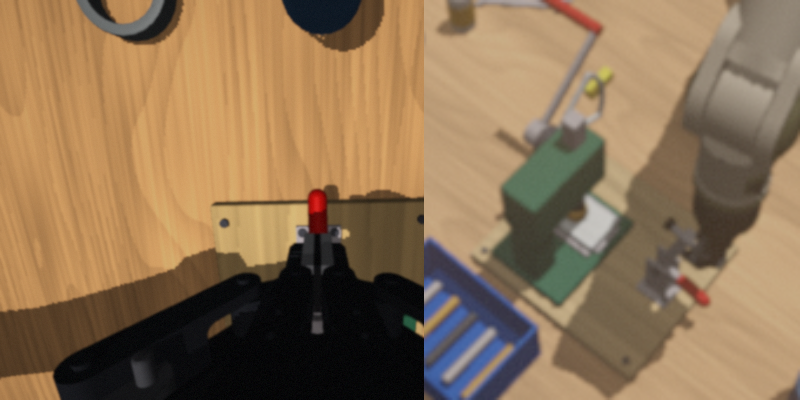

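```bash
python3 -m handwheel '{"delta_pos":[[-0.5,0,0],[-1,0,0],[-1.5,0,0],[-2,0,0],[-2.5,0,0],[-3,0,0],[-3.5,0,0],[-4,0,0],[-4.5,0,0],[-5,0,0],[-5.5,0,0],[-6,0,0],[-6.5,0,0],[-7,0,0],[-7.3,0,0],[-7.3,0,0],[-7.3,0,0],[-7.3,0,0]],"rot":[[0,0,0],[0,0,0],[0,0,0],[0,0,0],[0,0,0],[0,0,0],[0,0,0],[0,0,0],[0,0,0],[0,0,0],[0,0,0],[0,0,0],[0,0,0],[0,0,0],[0,0,0],[0,0,0],[0,0,0],[0,0,0]]}'
python3 - <<'E'
from h import *
g=grab('scene')
cv2.imwrite('pics/s3.png',cv2.resize(g['img'][190:330,240:400],(685,600))[:,:,::-1])
E
```

```text
time: 3.8
position: [627.2, 142.9, 185.3]
orientation: [-2.223, -2.22, -0.0]
ft_force: [0.3, -0.0, -1.3]
opening: 0.1
grip_force: 0.0
```

View pics/s3.png

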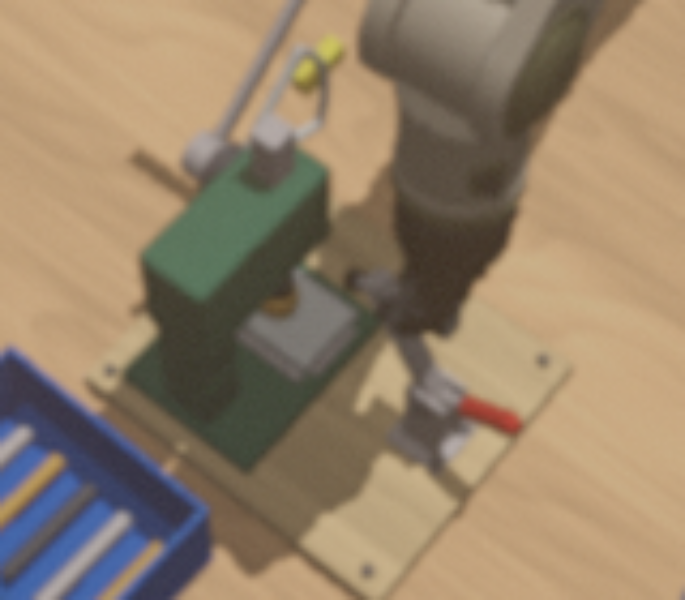

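The arm is upright and leaning slightly inward past the fingers. I'll nudge it a bit more and wait.

```bash
python3 -m handwheel '{"delta_pos":[[-0.5,0,0],[-1,0,0],[-1.5,0,0],[-1.5,0,0],[-1.5,0,0],[-1.5,0,0],[-1.5,0,-2],[-1.5,0,-5],[-1.5,0,-9],[-1.5,0,-13],[-1.5,0,-17],[-1.5,0,-20]],"rot":[[0,0,0],[0,0,0],[0,0,0],[0,0,0],[0,0,0],[0,0,0],[0,0,0],[0,0,0],[0,0,0],[0,0,0],[0,0,0],[0,0,0]]}'
python3 - <<'E'
from p import *
g=grab('scene');p=np.load('pose.npy')
print(proj(g,FF(p,[[0,150,85],[0,30,85],[0,42,52],[0,150,166]])).round(0))
cv2.imwrite('pics/s4.png',cv2.resize(g['img'][190:330,240:400],(685,600))[:,:,::-1])
o=env.observe();Rm=R.from_rotvec(o['orientation']).as_matrix();print(o['position'],o['qpos'].round(2))
E
```

```text
time: 5.05
position: [627.4, 127.8, 388.1]
orientation: [2.222, 2.219, 0.003]
ft_force: [1.5, -0.6, -0.3]
opening: -0.3
grip_force: 0.0
[[342. 283.]
 [312. 261.]
 [315. 268.]
 [343. 270.]]
[629.04025132 127.80236442 392.65833918] [-0.57  0.38  0.41  1.62 -0.16  1.17 -0.12]
```

View pics/s4.png

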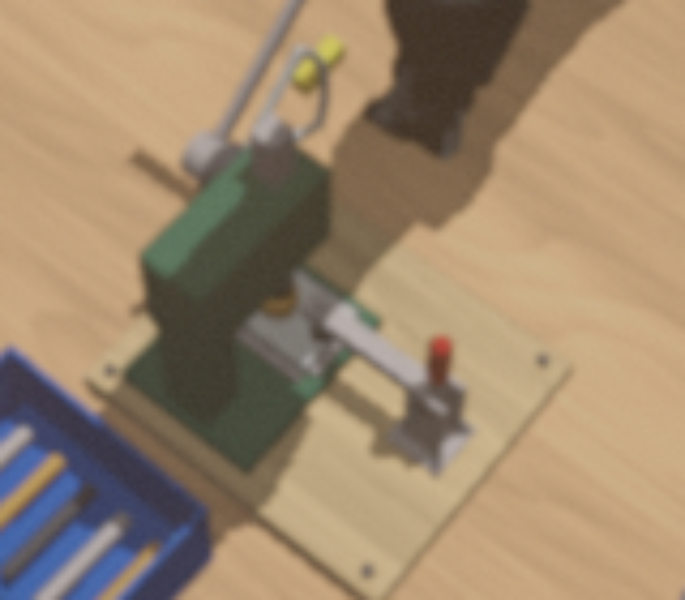

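The clamp is shut: arm level, foot on the plate, red handle upright at (440,360). Next I go to the lever pre-grasp, tilted 25° forward.

```bash
python3 -m handwheel '{"delta_pos":[[-1.5,-1,0],[-4,-2.5,0],[-7,-4.3,0],[-10,-6.2,0],[-13,-8,0],[-16,-9.8,0],[-19,-11.6,0],[-22,-13.5,0],[-24.5,-15,0],[-26,-16,0],[-26,-16,0],[-26,-16,0],[-26,-16,0]],"rot":[[-1,0,0],[-3,0,0],[-6,0,0],[-9,0,0],[-12,0,0],[-15,0,0],[-18,0,0],[-21,0,0],[-23,0,0],[-25,0,0],[-25,0,0],[-25,0,0],[-25,0,0]]}' 0 60
python3 - <<'E'
from p import *
o=env.observe();print(R.from_rotvec(o['orientation']).as_matrix().round(3),o['qpos'].round(2),o['position'])
f=grab('wrist','w5.png')
hsv=cv2.cvtColor(f['img'],cv2.COLOR_RGB2HSV)
for nm,m in(('yel',(hsv[...,0]>24)&(hsv[...,0]<34)&(hsv[...,1]>170)&(hsv[...,2]>80)),('red',((hsv[...,0]<6)|(hsv[...,0]>174))&(hsv[...,1]>170)&(hsv[...,2]>60))):
    v,u=np.nonzero(m&(f['depth']>0));print(nm,len(u),u.min(),u.max(),v.min(),v.max())
    P=np.array([w(f,a,b,f['depth'][b,a]) for a,b in zip(u,v)])
    print(np.percentile(P,[3,25,50,75,97],axis=0).round(1)); np.save(nm+'.npy',P)
E
```

```text
time: 6.4
position: [467.5, -131.3, 385.4]
orientation: [1.98, 1.98, 0.439]
ft_force: [1.5, 1.0, 0.1]
opening: 85.6
grip_force: 0.0
[[ 0.     0.906  0.423]
 [ 1.    -0.    -0.   ]
 [-0.     0.423 -0.906]] [-0.38 -0.06  0.57  2.22 -0.1   0.55  0.27] [ 467.50318779 -131.33599103  385.4472184 ]
yel 472 276 317 102 117
[[504.1 -62.9 212.5]
 [510.7 -59.9 215.1]
 [520.2 -56.9 217.1]
 [531.3 -53.9 218.9]
 [545.4 -49.3 220.7]]
red 2289 238 326 121 342
[[ 500.7 -166.4  294. ]
 [ 503.3 -140.1  297.9]
 [ 506.6 -113.2  299.6]
 [ 510.5  -88.6  300.5]
 [ 515.8  -69.9  301.5]]
```

View pics/w5.png

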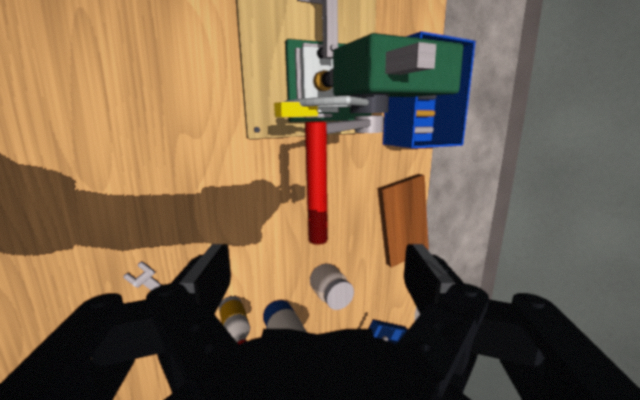

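The wrist view shows the grip bar at columns 307–328 between the open fingers, and the yellow marker at (276–317, 102–117), lightly occluded by nothing important.

```bash
python3 - <<'E'
from p import *
p=np.load('pose.npy')
P=np.load('red.npy')
# bar: fit cylinder axis line: x=a+b*y, z const, radius 9
P=P[P[:,2]>285]
res=lambda q: np.hypot((P[:,0]-q[0]-q[1]*(P[:,1]+130))*np.cos(np.arctan(q[1])),P[:,2]-q[2])-9
r=least_squares(res,[508,0,293],loss='soft_l1');print('bar x@y-130, slope, z',r.x,np.std(r.fun),P[:,1].min(),P[:,1].max())
yaw=-np.arctan(r.x[1]);print('yaw',yaw)
Y=np.load('yel.npy')
c,s=np.cos(yaw),np.sin(yaw)
# fixture origin from bar: bar outer end at fixture y=-64+? use bar centre (-122.6) for x
a=np.deg2rad(40)
for ye in (-5.,):
  y0=p[1]
  x0=r.x[0]+r.x[1]*((y0-126)+130)+160*np.cos(a)*c+ -126*s
  x0=r.x[0]+r.x[1]*(y0-126+130)+160*np.cos(a)
  print('x0',x0,p)
q=(Y[:,0]-x0)*c+(Y[:,1]-y0)*s; yl=-(Y[:,0]-x0)*s+(Y[:,1]-y0)*c
print('marker local x,y range',np.percentile(q,[1,99]),np.percentile(yl,[1,50,99]))
# top-surface slope, robust
rr=least_squares(lambda k:Y[:,2]-k[0]-k[1]*(q+105),[216,0],loss='soft_l1',f_scale=.7)
th=np.arctan(-rr.x[1]);print('slope th',th,'m',a-th, rr.x)
# position based: top-face line offset 9 from radial line through axis z=190
def off(th): n=np.array([np.sin(th),np.cos(th)]); return np.median(q*n[0]+(Y[:,2]-190)*n[1])-9
from scipy.optimize import brentq
t2=brentq(off,-.6,.6);print('pos th',t2,'m',a-t2)
E
```

```text
bar x@y-130, slope, z [ 5.10178996e+02 -2.42913868e-02  2.91867262e+02] 0.5800722026649726 -170.28961587319216 -67.6039871757152
yaw 0.024286610637359922
x0 632.7553718163709 [ 6.30493596e+02 -4.38140431e+00  1.51219965e-02]
marker local x,y range [-130.33059718  -86.26847354] [-56.19097442 -49.89416163 -41.80122075]
slope th 0.18357800280397607 m 0.5145536979937557 [ 2.15853182e+02 -1.85668434e-01]
pos th 0.15951550755909413 m 0.5386161932386376
```

```bash
python3 -m handwheel '{"delta_pos":[[0,-0.1,2],[0,-0.1,4.5],[0,-0.1,7],[0,-0.1,9],[0,-0.1,10.5],[0,-0.1,11.5],[0,-0.1,12],[0,-0.1,12]],"rot":[[0,0,0],[0,0,0],[0,0,0],[0,0,0],[0,0,0],[0,0,0],[0,0,0],[0,0,0]]}' 0
python3 -m handwheel '{"delta_pos":[[0,0,0],[0,0,0],[0,0,0],[0,0,0],[0,0,0],[0,0,0],[0,0,0],[0,0,0],[0,0,0],[0,0,0]],"rot":[[0,0,0],[0,0,0],[0,0,0],[0,0,0],[0,0,0],[0,0,0],[0,0,0],[0,0,0],[0,0,0],[0,0,0]]}' 1 60
```

```text
time: 7.25
position: [516.9, -131.8, 275.3]
orientation: [1.982, 1.98, 0.437]
ft_force: [-0.9, -0.0, -0.9]
opening: 85.2
grip_force: 0.0
time: 8.25
position: [516.6, -132.2, 276.5]
orientation: [1.981, 1.978, 0.439]
ft_force: [-2.8, 0.7, 5.7]
opening: 16.0
grip_force: 58.4
```

```bash
cat > arc.py <<'E'
from p import *
import sys
o=env.observe();Rm=R.from_rotvec(o['orientation']).as_matrix()
A=np.array([632.8,190.]);v=np.array([o['position'][0],o['position'][2]])-A
print(o['position'],o['ft_force'].round(1),o['torque'].round(2))
for m in map(float,sys.argv[1:]):
    d=A+[v[0]*np.cos(m)-v[1]*np.sin(m),v[1]*np.cos(m)+v[0]*np.sin(m)]-A-v
    print(m,(Rm.T@[d[0],-.024*d[0]*-1*0,d[1]]/10).round(2),round(-np.rad2deg(m),1))
E
python3 arc.py .05 .1 .15 .2 .25 .3 .35 .4 .45 .5 .53
```

```text
[ 516.62472671 -132.17838645  276.45251475] [-2.8  0.7  5.7] [0.02 0.49 0.3 ]
0.05 [-0.   -0.63  0.36] -2.9
0.1 [-0.   -1.24  0.75] -5.7
0.15 [-0.   -1.83  1.17] -8.6
0.2 [-0.   -2.4   1.62] -11.5
0.25 [-0.   -2.94  2.1 ] -14.3
0.3 [-0.   -3.46  2.6 ] -17.2
0.35 [-0.   -3.96  3.13] -20.1
0.4 [-0.   -4.42  3.68] -22.9
0.45 [-0.   -4.86  4.26] -25.8
0.5 [-0.   -5.27  4.85] -28.6
0.53 [-0.   -5.5   5.22] -30.4
```

```bash
python3 -m handwheel '{"delta_pos":[[0,-0.32,0.18],[0,-0.63,0.36],[0,-0.94,0.55],[0,-1.24,0.75],[0,-1.54,0.96],[0,-1.83,1.17],[0,-2.12,1.39],[0,-2.4,1.62],[0,-2.67,1.86],[0,-2.94,2.1],[-0.05,-3.2,2.35],[-0.05,-3.46,2.6],[-0.05,-3.71,2.86],[-0.05,-3.96,3.13],[-0.05,-4.19,3.4],[-0.05,-4.42,3.68],[-0.05,-4.42,3.68]],"rot":[[-1.4,0,0],[-2.9,0,0],[-4.3,0,0],[-5.7,0,0],[-7.2,0,0],[-8.6,0,0],[-10,0,0],[-11.5,0,0],[-12.9,0,0],[-14.3,0,0],[-15.8,0,0],[-17.2,0,0],[-18.6,0,0],[-20.1,0,0],[-21.5,0,0],[-22.9,0,0],[-22.9,0,0]]}'
cat > look.py <<'E'
from p import *
import sys
o=env.observe();print(o['position'],o['ft_force'].round(1),o['opening'],o['grip_force'])
f=grab('wrist',sys.argv[1]);hsv=cv2.cvtColor(f['img'],cv2.COLOR_RGB2HSV)
k=(hsv[...,0]>24)&(hsv[...,0]<34)&(hsv[...,1]>170)&(hsv[...,2]>80)&(f['depth']>0)
v,u=np.nonzero(k);print(u.min(),u.max(),v.min(),v.max())
P=np.array([w(f,a,b,f['depth'][b,a]) for a,b in zip(u,v)]);np.save('yel2.npy',P)
print(len(P),np.percentile(P,[2,50,98],axis=0).round(1))
cv2.imwrite('pics/c'+sys.argv[1],cv2.resize(f['img'][max(0,v.min()-50):v.max()+80,max(0,u.min()-80):u.max()+110],None,fx=3,fy=3,interpolation=2)[:600,:800,::-1])
print('crop origin',u.min()-80,v.min()-50)
E
python3 look.py w6.png; python3 arc.py .05 .1 .13
```

```text
time: 9.95
position: [489.5, -178.8, 358.6]
orientation: [1.784, 1.793, 0.733]
ft_force: [0.3, 1.0, -0.6]
opening: 0.1
grip_force: 0.0
[ 489.50281693 -178.75946016  358.64941747] [ 0.3  1.  -0.6] 0.11149018981341544 0.0
202 255 42 67
775 [[502.9 -63.4 208.8]
 [518.7 -57.2 216.8]
 [546.2 -49.6 220.7]]
crop origin 122 -8
[ 490.60161981 -177.18781835  359.19657421] [ 0.3 -0.9  0.2] [-0.03  0.69 -0.01]
0.05 [-0.   -1.1  -0.03] -2.9
0.1 [-0.01 -2.21 -0.01] -5.7
0.13 [-0.01 -2.87  0.02] -7.4
```

View pics/w6.png

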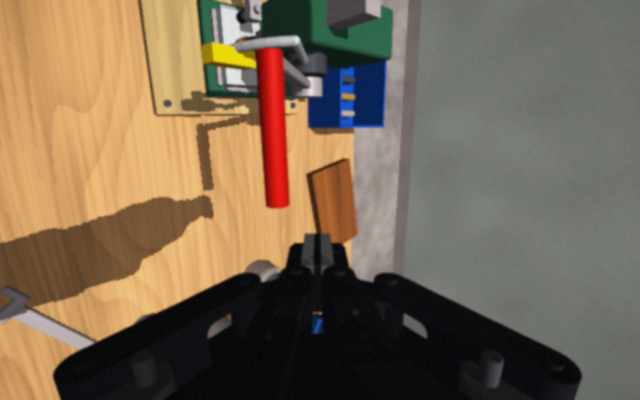

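The grasp slipped off: the pose with that tilt was out of reach and the arm wandered up. The grip bar is free and back at rest at (275,130), and the marker is unchanged. I'll regrip with a more upright tool.

```bash
python3 -m handwheel '{"delta_pos":[[0,0,0],[0,0,0],[0,0,0],[0,0,0]],"rot":[[0,0,0],[0,0,0],[0,0,0],[0,0,0]]}'
cat > to.py <<'E'
# usage: to.py x y z tiltdeg(+ = tool leaning forward-pointing) : delta and rot to reach
from p import *
import sys
x,y,z,t=map(float,sys.argv[1:5])
o=env.observe();Rm=R.from_rotvec(o['orientation'])
a=np.deg2rad(t)
yw=.024
G=R.from_euler('z',yw)*R.from_matrix(np.array([[0,np.cos(a),np.sin(a)],[1,0,0],[0,np.sin(a),-np.cos(a)]]))
print('pos',o['position'].round(1),'f',o['ft_force'].round(1),'q',o['qpos'].round(2))
print('delta',(Rm.inv().apply(np.array([x,y,z])-o['position'])/10).round(2),'rot',np.rad2deg((Rm.inv()*G).as_rotvec()).round(1),'up',Rm.inv().apply([0,0,1]).round(3))
E
python3 to.py 552 -132 400 -25
```

```text
time: 10.4
position: [490.8, -173.8, 358.7]
orientation: [1.777, 1.803, 0.736]
ft_force: [-0.5, 0.9, -0.5]
opening: 0.3
grip_force: 0.0
pos [ 490.8 -173.8  358.7] f [-0.5  0.9 -0.5] q [ 1.59  0.2  -1.29  2.33 -1.04  0.11  1.4 ]
delta [4.13 7.3  1.31] rot [68.2 -1.3 -0.3] up [ 0.022  0.685 -0.729]
```

```bash
python3 -m handwheel '{"delta_pos":[[0,1.4,-1.5],[0.1,3.4,-3.6],[0.1,5.4,-5.6],[0.5,6,-5.5],[1,6.5,-5],[1.5,7,-4],[2,7.5,-3],[2.5,8,-2.5],[3,8.5,-2],[3.5,9,-1.5],[4,9.3,-1],[4.2,9.35,-0.9],[4.2,9.35,-0.9],[4.2,9.35,-0.9],[4.2,9.35,-0.9]],"rot":[[0,0,0],[2,0,0],[7,0,0],[13,0,0],[19,0,0],[25,0,0],[31,0,0],[37,0,0],[43,0,0],[49,0,0],[55,0,0],[60,0,0],[65,-1,0],[68,-1.3,-0.3],[68,-1.3,-0.3]]}' 1
python3 to.py 552 -132 383 -25
```

```text
time: 11.9
position: [552.6, -132.1, 428.5]
orientation: [-1.957, -2.007, 0.442]
ft_force: [0.3, 0.1, -0.2]
opening: -0.2
grip_force: 0.0
pos [ 552.6 -132.1  428.5] f [ 0.3  0.1 -0.2] q [ 0.6   0.57 -0.87  1.41  0.33  1.78 -0.25]
delta [0.01 1.87 4.15] rot [ 0.  -0.1  0.1] up [ 0.002 -0.422 -0.907]
```

```bash
python3 to.py 531 -132 390 -12; python3 to.py 506.7 -132 275.4 -12
```

```text
pos [ 552.6 -132.1  428.5] f [ 0.3  0.1 -0.2] q [ 0.6   0.57 -0.87  1.41  0.33  1.78 -0.25]
delta [ 0.06 -0.33  4.4 ] rot [-13.   -0.1   0.1] up [ 0.002 -0.422 -0.907]
pos [ 552.6 -132.1  428.5] f [ 0.3  0.1 -0.2] q [ 0.6   0.57 -0.87  1.41  0.33  1.78 -0.25]
delta [ 0.1   2.3  15.81] rot [-13.   -0.1   0.1] up [ 0.002 -0.422 -0.907]
```

```bash
python3 -m handwheel '{"delta_pos":[[0,-0.1,1.5],[0,-0.3,3.5],[0.06,-0.33,4.4],[0.06,-0.33,4.4],[0.06,-0.33,4.4],[0.07,0.15,6.5],[0.07,0.6,8.5],[0.08,1.1,10.5],[0.09,1.5,12.4],[0.1,1.9,14],[0.1,2.15,15.2],[0.1,2.3,15.8],[0.1,2.3,15.8],[0.1,2.3,15.8]],"rot":[[-4,0,0],[-8,0,0],[-13,0,0],[-13,0,0],[-13,0,0],[-13,0,0],[-13,0,0],[-13,0,0],[-13,0,0],[-13,0,0],[-13,0,0],[-13,0,0],[-13,0,0],[-13,0,0]]}' 0
python3 to.py 506.7 -132 275.4 -12
```

```text
time: 13.3
position: [506.9, -133.2, 277.7]
orientation: [-2.091, -2.138, 0.22]
ft_force: [0.1, -0.7, 1.0]
opening: 85.2
grip_force: 0.0
pos [ 506.9 -133.2  277.7] f [ 0.1 -0.7  1. ] q [ 0.73  0.52 -0.89  1.84  0.41  1.2  -0.3 ]
delta [0.12 0.03 0.23] rot [ 0.3 -0.  -0.1] up [ 0.    -0.203 -0.979]
```

```bash
python3 -m handwheel '{"delta_pos":[[0,0,0],[0,0,0],[0,0,0],[0,0,0],[0,0,0],[0,0,0],[0,0,0],[0,0,0]],"rot":[[0,0,0],[0,0,0],[0,0,0],[0,0,0],[0,0,0],[0,0,0],[0,0,0],[0,0,0]]}' 1 80
python3 arc.py .05 .1 .15 .2 .25 .3 .4 .5
```

```text
time: 14.1
position: [507.0, -133.3, 277.2]
orientation: [-2.091, -2.138, 0.219]
ft_force: [4.7, 0.3, -2.9]
opening: 15.7
grip_force: 78.0
[ 506.95827724 -133.31925328  277.18691462] [ 4.7  0.3 -2.9] [ 0.02 -1.28 -0.07]
0.05 [ 0.01 -0.28  0.71] -2.9
0.1 [ 0.02 -0.53  1.44] -5.7
0.15 [ 0.03 -0.74  2.17] -8.6
0.2 [ 0.03 -0.91  2.92] -11.5
0.25 [ 0.04 -1.04  3.67] -14.3
0.3 [ 0.04 -1.14  4.43] -17.2
0.4 [ 0.05 -1.22  5.96] -22.9
0.5 [ 0.06 -1.14  7.49] -28.6
```

```bash
python3 -m handwheel '{"delta_pos":[[0,-0.14,0.35],[0,-0.28,0.71],[0,-0.41,1.07],[0,-0.53,1.44],[0,-0.64,1.8],[0,-0.74,2.17],[0,-0.83,2.54],[0,-0.91,2.92],[0,-0.91,2.92]],"rot":[[-1.4,0,0],[-2.9,0,0],[-4.3,0,0],[-5.7,0,0],[-7.2,0,0],[-8.6,0,0],[-10,0,0],[-11.5,0,0],[-11.5,0,0]]}'
python3 arc.py .05 .1 .15 .2 .25 .3 ; python3 to.py 500 -132 250 0
```

```text
time: 15.0
position: [492.4, -133.7, 250.7]
orientation: [-2.196, -2.246, 0.001]
ft_force: [8.1, -0.0, -3.8]
opening: 16.1
grip_force: 79.0
[ 492.40257552 -133.66248272  250.69005598] [ 8.1 -0.  -3.8] [-0.03 -1.34 -0.01]
0.05 [ 0.01 -0.28  0.71] -2.9
0.1 [ 0.01 -0.53  1.43] -5.7
0.15 [ 0.02 -0.75  2.17] -8.6
0.2 [ 0.02 -0.92  2.91] -11.5
0.25 [ 0.02 -1.06  3.66] -14.3
0.3 [ 0.03 -1.16  4.42] -17.2
pos [ 492.4 -133.7  250.7] f [ 8.1 -0.  -3.8] q [ 0.82  0.45 -0.92  2.02  0.46  0.89 -0.33]
delta [0.15 0.76 0.07] rot [-0.1 -0.  -0.1] up [ 0.    -0.001 -1.   ]
```

```bash
python3 -m handwheel '{"delta_pos":[[0,-0.1,0.35],[0,-0.2,0.71],[0,-0.31,1.07],[0,-0.43,1.43],[0,-0.54,1.8],[0,-0.65,2.17],[0,-0.74,2.54],[0,-0.82,2.91],[0,-0.82,2.91]],"rot":[[-1.4,0,0],[-2.9,0,0],[-4.3,0,0],[-5.7,0,0],[-7.2,0,0],[-8.6,0,0],[-10,0,0],[-11.5,0,0],[-11.5,0,0]]}'
python3 arc.py .05 .1 .15; python3 to.py 500 -132 250 0; python3 look.py w7.png
```

```text
time: 15.9
position: [483.3, -133.9, 221.7]
orientation: [2.095, 2.142, 0.212]
ft_force: [2.8, -0.1, 3.0]
opening: 16.0
grip_force: 79.8
[ 483.2657008  -133.93407579  221.67770409] [ 2.8 -0.1  3. ] [-0.04 -0.22  0.02]
0.05 [ 0.   -0.28  0.71] -2.9
0.1 [ 0.01 -0.53  1.43] -5.7
0.15 [ 0.01 -0.75  2.17] -8.6
pos [ 483.3 -133.9  221.7] f [ 2.8 -0.1  3. ] q [ 0.85  0.4  -0.88  2.21  0.59  0.54 -0.42]
delta [ 0.15  2.2  -2.45] rot [11.3  0.  -0.1] up [-0.001  0.196 -0.981]
[ 483.2657008  -133.93407579  221.67770409] [ 2.8 -0.1  3. ] 16.011375094606908 79.84185576438904
351 436 80 113
1932 [[503.8 -63.2 212.2]
 [519.6 -57.  217.4]
 [546.5 -49.2 220.4]]
crop origin 271 30
```

View pics/w7.png

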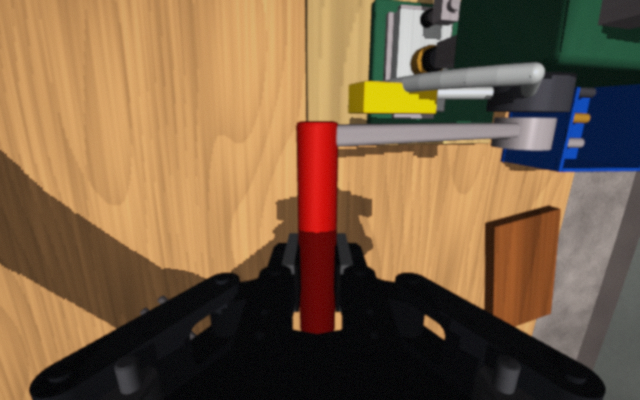

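The lever bar (338–500, ~131) and yellow marker (351–436, 80–113) are both clearly visible, and the grip sits well in the pads. I'll measure both angles from depth.

```bash
cat > ang.py <<'E'
from p import *
import sys
f=dict(np.load('wrist.npz'))
hsv=cv2.cvtColor(f['img'],cv2.COLOR_RGB2HSV).astype(int);img=f['img'].astype(int)
yw=.024;c,s=np.cos(yw),np.sin(yw);O=np.array([632.8,-4.4]);a=np.deg2rad(40)
D=f['depth'];V,U=np.nonzero(D>0)
Pw=np.array([w(f,u,v,D[v,u]) for u,v in zip(U,V) if v<240 and u>200]);idx=[(u,v) for u,v in zip(U,V) if v<240 and u>200]
L=np.c_[(Pw[:,0]-O[0])*c+(Pw[:,1]-O[1])*s,-(Pw[:,0]-O[0])*s+(Pw[:,1]-O[1])*c,Pw[:,2]-190]
u,v=np.array(idx).T
h=hsv[v,u]; yel=(h[:,0]>24)&(h[:,0]<34)&(h[:,1]>170)
rad=np.hypot(L[:,0],L[:,2])
lev=(h[:,1]<90)&(L[:,0]<-40)&(L[:,0]>-140)&(abs(L[:,1]+64)<7)&(L[:,2]>-60)&(L[:,2]<110)
for nm,k,h0 in(('marker',yel,9),('lever',lev,7)):
    Q=L[k]; 
    # top face: keep points within top envelope by robust fit of x,z line using upper points
    b=np.round(Q[:,0]/3); xs=[];zs=[]
    for t in np.unique(b):
        z=Q[b==t,2]
        if len(z)>5: xs.append(Q[b==t,0].mean());zs.append(np.percentile(z,80))
    xs,zs=np.array(xs)[2:-2],np.array(zs)[2:-2]
    r=least_squares(lambda q:zs-q[0]-q[1]*xs,[0,0],loss='soft_l1',f_scale=.5).x
    th=np.arctan(-r[1]); off=r[0]*np.cos(th)-h0
    fx=[np.arctan2(z,-x)-np.arcsin(h0/np.hypot(x,z)) for x,z in zip(xs,zs)]
    print(nm,k.sum(),'y',np.median(Q[:,1]).round(1),'x',xs.min().round(0),xs.max().round(0),'slope val',(a-th).round(3),'axis offset mm',off.round(2),'pos val',np.round(a-np.median(fx),3))
E
python3 ang.py
```

```text
marker 1932 y -50.0 x -126.0 -93.0 slope val 0.527 axis offset mm -0.84 pos val 0.535
lever 2660 y -65.5 x -135.0 -45.0 slope val 0.398 axis offset mm -1.32 pos val 0.411
```

```bash
python3 -m handwheel '{"delta_pos":[[0,-0.14,0.35],[0,-0.28,0.71],[0,-0.41,1.07],[0,-0.53,1.43],[0,-0.64,1.8],[0,-0.65,1.82],[0,-0.65,1.82],[0,-0.65,1.82],[0,-0.65,1.82]],"rot":[[-1.4,0,0],[-2.9,0,0],[-4.3,0,0],[-5.7,0,0],[-7.2,0,0],[-7.3,0,0],[-7.3,0,0],[-7.3,0,0],[-7.3,0,0]]}'
python3 to.py 500 -132 250 0; python3 look.py w8.png; python3 ang.py; python3 arc.py .01 .02
```

```text
time: 16.85
position: [480.5, -134.0, 202.5]
orientation: [2.025, 2.071, 0.337]
ft_force: [2.0, -0.6, 4.5]
opening: 15.4
grip_force: 80.3
pos [ 480.5 -134.   202.5] f [ 2.  -0.6  4.5] q [ 0.77  0.37 -0.73  2.32  0.77  0.29 -0.58]
delta [ 0.15  3.37 -3.89] rot [18.5  0.  -0.1] up [-0.     0.318 -0.948]
[ 480.47582037 -133.96396342  202.45720892] [ 2.  -0.6  4.5] 15.37941411303025 80.30583500862122
364 454 78 114
2136 [[502.1 -63.  204.4]
 [518.3 -57.  217.3]
 [547.2 -49.4 220.4]]
crop origin 284 28
marker 2140 y -49.9 x -126.0 -90.0 slope val 0.522 axis offset mm -1.41 pos val 0.534
lever 2488 y -65.5 x -135.0 -45.0 slope val 0.525 axis offset mm -1.02 pos val 0.536
[ 480.47541083 -133.96801501  202.4215438 ] [ 1.7 -0.7  3.7] [-0.15 -0.09  0.  ]
0.01 [ 0.   -0.06  0.14] -0.6
0.02 [ 0.   -0.12  0.28] -1.1
```

```bash
python3 -m handwheel '{"delta_pos":[[0,0,0],[0,0,0],[0,0,0],[0,0,0],[0,0,0]],"rot":[[0,0,0],[0,0,0],[0,0,0],[0,0,0],[0,0,0]]}'
python3 look.py w9.png; python3 ang.py; python3 -c "
from h import *
print(env.finish_job())"
```

```text
time: 17.4
position: [480.4, -134.0, 202.3]
orientation: [2.025, 2.07, 0.338]
ft_force: [2.4, -1.1, 4.7]
opening: 15.1
grip_force: 80.3
[ 480.44797949 -133.96361758  202.31011851] [ 2.4 -1.1  4.7] 15.064097665420377 80.25107502937317
364 455 78 114
2137 [[502.1 -63.  204.1]
 [518.2 -57.  217.3]
 [547.  -49.4 220.4]]
crop origin 284 28
marker 2143 y -49.9 x -126.0 -90.0 slope val 0.526 axis offset mm -1.0 pos val 0.534
lever 2484 y -65.4 x -135.0 -45.0 slope val 0.527 axis offset mm -0.96 pos val 0.537
the job is handed in; nothing more can be done
None
```

The job is handed in at about 17 s: the clamp was shut on the plate first, and the lever is still gripped within about 0.003 rad of the marker. An earlier lever grasp slipped off and was redone, and I did not check the disc and plate by camera at the end.

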